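# Put the reagent jars away and tally the drawer

## Robot

A 6-joint arm with a two-finger parallel gripper is mounted at the origin on the work surface. World frame = base frame: x ahead of the robot, y to its left, z up, the work surface at z = 0. Lengths are in m, angles in degrees, forces in N, time in s.
With the tool pointing down it reaches from about 0.3 to 0.75 m from the base axis. Payload 8.5 kg.
Tool frame: the origin (TCP) lies midway between the tips of the shut fingers; the grasp point (between the pads) lies 19 mm behind it; z points along the fingers, y is the line along which they close (so a half turn about z gives the same grasp; the last joint's range is limited). The gripper opens to 85 mm and grips with 20 to 120 N. Pads are 22 mm wide; open, the fingers measure 114 mm over their backs; the gripper's body (76 mm by 85 mm) begins 54 mm behind the grasp point. The pads swing forward as they close: fully open they stand 13 mm farther back than shut.
Start: joints at [62.951, 21.807, 74.336, -0, 83.858, -12.336], TCP at [0.14, 0.532, 0.231] pointing down, gripper open.
Joint ranges: [-178.18, 178.18], [-50.72, 133.34], [12.68, 142.11], [-81.47, 261.47], [9.98, 163.14], [-165.26, 165.26]. Speed limits (degrees/s): [136.94, 136.94, 180, 180, 180, 180].

## Interface

Orientations are given as a 3x3 rotation matrix whose columns are the frame's x, y, z axes.
In Python, from rig import observe, optics, order, spotter gives the robot as it stands.
- The arm moves only by the tool move_arm, never from a script. Its argument "series" is text: rows parted by semicolons, each of 5 numbers parted by spaces: the shift along the tool's x, y, z in cm, then the turn about the tool's z in degrees, then the opening, from -1 (shut) to 1 (fully open). A call has 1 to 8 rows; each row is the pose to reach, as a shift and turn from the pose commanded when the call began, along the tool's axes at that moment; what a row does not reach only later rows make up. A row lasts 1/8 s, in which the tool goes at most 62.5 mm and 10.7 degrees, less where a joint would pass 70% of its speed; a pose out of reach is approached as far as the arm can. A call with a gripper value outside its range is refused whole. The fingers move at their own pace and stop on an object; "force" is the grip in N (left out, the last holds). Time passes only in rows, so rows that repeat a pose let the fingers close. It gives the time, the measured TCP pose, the force, the opening and the grip force at its end, in the units of the state.
- observe(): the state, without advancing time (a new reading comes with each control period).
- optics.get_image(name): name is "scene" or "top" or "wrist"; returns a dict with "pixels" (384x512x3 uint8, blue, green, red), "camera_matrix" (3x3 intrinsics, pixels), "rvec" (rotation vector, rad) and "tvec" (3), from world to camera coordinates, as OpenCV has them. Camera axes: x right, y down, z forward; pixel columns grow to the right and rows downward; lengths in m; the calibration is good to about 2 mm. The wrist camera is an equidistant fisheye: a pixel r from the principal point sees the ray r / f radians off the axis. A picture is of the moment at which its call begins. There is no depth.
- order.close_job(): hands the job in; it is judged then, once.
Trained networks look in the newest picture that a camera, given by its name, has taken for a name from the list of things; names that differ only in an ending like _2 or _b are one class to them, and where a whole thing is asked for, a point or a joint stands for the part that bears it (a point fixed in the world has none). Each returns a list of dicts, best first, with "score" (0 to 1); they miss things now and then, are a little off and sometimes report something else, mostly with a low value. They report only what shows in the picture. A call takes as long as a camera call. They do not tell look-alikes from the thing itself.
- spotter.find_in(thing, camera): "point" ([x, y, z] in m, in world coordinates, good to about 4 mm: the middle of the surface that is visible of it).
- spotter.cut_out(thing, camera): "pixels" (384x512 bool, what is visible of it).
- spotter.mark_of(thing, camera): "point" ([x, y, z] in m, in world coordinates, good to about 4 mm: a listed point, or the origin of a listed thing).
The state is a dict: "time_s": time; "q": joint angles; "qvel": joint speeds; "joint_efforts": joint torques, N m; "position": TCP position; "tool_rot": TCP orientation; "ft_force": force on the tool from outside, world axes, zero at the start; "wrist_torque": the same for the moment, N m; "grip_width": finger opening in m; "gripper_force": force on a finger pad.
Only numpy, scipy, OpenCV 4.12 (cv2) and the standard library are available. Lean on these libraries where they do the work, as an engineer would, in place of code of your own. Each camera call takes 0.05 s, during which the arm holds its last target. There are 200 camera calls.

## Task

Pull the cabinet's drawer all the way out to its stop, stand every small amber jar from the bench upright on its floor, and push the drawer fully shut. Then log it: swing the tally counter's lever all the way to its stop and let it spring back, which must not be done while the drawer is open. Leave the bigger bottles and the glassware as they stand.

Things in the scene. Friction and masses are not known exactly. Their poses are not given: they have to be found in the camera images.
- cab_drawer0 (a joint): opening of the cabinet's only drawer, m: 0 shut, 0.174 at its stop. It slides level towards the cabinet's front (cabinet -x) with about 1 N of friction and stays where it is left
- cab_drawer0_handle (a point): middle of the drawer's steel bar handle: bar 11 mm thick, 120 mm long, level along the drawer's y axis, its centre 35 mm out from the drawer's front, 82 mm above the bench; the cabinet's top is 120 mm above the bench. The point's -x axis points out of the cabinet (pulling direction)
- drawer_floor (a point): centre of the drawer's inner floor, 22 mm above the bench; moves with the drawer; x points into the cabinet, y along the drawer's front, z up. The inside measures 205 mm (x, from -102 to +102) by 258 mm (y, +-129); side walls stand 76 mm above the floor and the front panel 87 mm. With the drawer at its stop the part from x = -102 to +65 mm is clear of the cabinet, and the rest lies under its top
- cab: low one-drawer cabinet, pale grey with a white drawer front, fixed to the bench, 250 mm deep (x), 300 wide (y), 120 high; origin: centre of its underside, front faces its -x. A wooden tube rack is fixed at the back of its top: 50 mm deep, its centre 90 mm behind the cabinet's centre, 105 mm high with its tubes
- counter_base: bench tally counter, fixed: grey housing 80 x 70 x 36 mm on a 100 x 90 x 5 mm foot plate, origin: centre of its underside, number window on its -x face
- counter_lever (a joint): angle of the tally counter's lever, rad: 0 at rest, 0.9 at its stop. It turns about the vertical through point lever_axis, counter-clockwise seen from above as it grows; a spring (0.075 N m at rest, 0.3 N m at the stop, so up to 4 N at the knob) swings it back to 0 when released
- lever_knob (a point): black upright knob on the lever's end: cylinder 14 mm diameter, from 46 to 84 mm above the bench, this point on its axis 70 mm above the bench; 75 mm from lever_axis. At rest the arm points 0.45 rad to the +y side of the housing's -x direction, at its stop 0.45 rad to the -y side. The steel arm below it is 8 mm thick, its top 53 mm above the bench
- lever_axis (a point): point on the lever's vertical axis, 70 mm above the bench, on top of the counter's housing; its axes are the housing's
- jar0: small amber jar with a white lid to be put away: squat, 50 mm diameter, 56 mm tall (lid from 42 to 56 mm, as wide as the jar), thick heavy base, about 0.12 kg; origin: centre of its underside, z up its axis; may be absent
- jar1: small amber jar with a white lid to be put away: squat, 50 mm diameter, 56 mm tall (lid from 42 to 56 mm, as wide as the jar), thick heavy base, about 0.12 kg; origin: centre of its underside, z up its axis; may be absent
- jar2: small amber jar with a white lid to be put away: squat, 50 mm diameter, 56 mm tall (lid from 42 to 56 mm, as wide as the jar), thick heavy base, about 0.12 kg; origin: centre of its underside, z up its axis; may be absent
- jar3: small amber jar with a white lid to be put away: squat, 50 mm diameter, 56 mm tall (lid from 42 to 56 mm, as wide as the jar), thick heavy base, about 0.12 kg; origin: centre of its underside, z up its axis; may be absent
- jar4: small amber jar with a white lid to be put away: squat, 50 mm diameter, 56 mm tall (lid from 42 to 56 mm, as wide as the jar), thick heavy base, about 0.12 kg; origin: centre of its underside, z up its axis; may be absent
- slim_bottle: taller slim amber bottle with a narrow neck, 48 mm diameter, 135 mm tall; bystander, loose; origin: centre of its underside
- big_jar: big amber jar with black lid, 80 mm diameter, 130 mm tall; bystander, loose; origin: centre of its underside
- clear_bottle: pale green glass reagent bottle, 72 mm diameter, 155 mm tall; bystander, loose; origin: centre of its underside
- flask: conical flask, 80 mm foot, 125 mm tall; bystander, loose; origin: centre of its underside
Not all that is in view belongs to the job. What is shaped like the jar2 but brown or green is not meant. Leave any black or green look-alike of the jar4 alone.

How it is judged:
By the outcome, as a careful person would: the job done as asked, in the order asked, and still so for the second after the job is handed in, with the robot touching nothing.
Of jar0, jar1, jar2, jar3, jar4 only 3 to 5 are there at a start; the rules pass over those that are not, and their reading is None.
At some moment in a run one of jar0, jar1, jar2, jar3, jar4 may be knocked a few centimetres aside while the robot is not near it.
It also fails if it takes over 208 s, if anything falls off the work surface, if the arm or the gripper's body presses on something with over 40 N, if the wrist force passes 120 N, or if a joint passes its speed limit or range.

## Working session

There is one attempt and no reset: what is moved stays moved. The work goes in short steps, Python scripts to look and compute and a tool call to move; the robot and the scene stay as the last step left them, time stands still between calls to the robot, and variables do not carry over. Pictures are saved under pics/ and viewed, at most 14 in all, crops included, and the job is handed in when it is done.

Besides the shell and the picture viewer there is one more tool, called after "Emit:" as name(argument=value, ...) on one line, values as JSON. move_arm: Moves the arm, as the interface text tells. Its arguments: {"type":"object","properties":{"series":{"type":"string"},"force":{"type":"number"}},"required":["series"]}

```bash
mkdir -p pics; ls; cat > h.py <<'E'
import numpy as np,cv2
from rig import observe,optics,order,spotter
def top(names,cam,fn='mark_of',n=6):
    for t in names:
        for d in getattr(spotter,fn)(t,cam)[:n]: print(t,cam,np.round(d['point'],3),round(d['score'],2))
def px(im,P):
    return cv2.projectPoints(np.array(P,float).reshape(-1,1,3),im['rvec'],im['tvec'],im['camera_matrix'],None)[0].reshape(-1,2)
def shift(P):  # tool-frame cm to reach world P with TCP
    s=observe(); return np.round(np.array(s['tool_rot']).T@(np.array(P)-s['position'])*100,1)
E
python3 - <<'E'
from h import *
s=observe();print(s['time_s'],np.round(s['tool_rot'],3))
a=optics.get_image('scene');b=optics.get_image('top')
cv2.imwrite('pics/a.png',cv2.resize(a['pixels'],(800,600)));cv2.imwrite('pics/b.png',cv2.resize(b['pixels'],(800,600)))
for c in('top','scene'):
    top(['jar0'],c,n=12);top(['cab','cab_drawer0_handle','drawer_floor','counter_base','lever_knob','lever_axis','slim_bottle','big_jar','clear_bottle','flask'],c,n=2)
E
```

```text
pics
0.0 [[-0.967  0.254 -0.001]
 [ 0.254  0.967 -0.001]
 [ 0.    -0.001 -1.   ]]
jar0 top [ 0.602  0.546 -0.001] 0.79
jar0 top [0.371 0.29  0.   ] 0.78
jar0 top [ 0.469  0.275 -0.001] 0.76
jar0 top [ 0.431 -0.379 -0.003] 0.75
jar0 top [0.693 0.339 0.002] 0.73
jar0 top [0.448 0.389 0.001] 0.65
jar0 top [ 0.349  0.192 -0.   ] 0.65
jar0 top [0.665 0.467 0.002] 0.58
cab top [ 0.78  -0.002  0.002] 0.92
cab_drawer0_handle top [ 0.619 -0.012  0.079] 0.91
cab_drawer0_handle top [ 0.697  0.341 -0.001] 0.33
counter_base top [ 0.611 -0.309  0.002] 0.7
counter_base top [ 0.618 -0.01   0.079] 0.65
lever_knob top [ 0.553 -0.259  0.07 ] 0.51
lever_knob top [ 0.617 -0.014  0.082] 0.28
lever_axis top [ 0.61  -0.308  0.07 ] 0.89
slim_bottle top [ 0.562  0.307 -0.002] 0.58
big_jar top [0.694 0.34  0.002] 0.61
clear_bottle top [ 0.473  0.52  -0.   ] 0.93
flask top [ 0.504 -0.53   0.004] 0.74
jar0 scene [ 0.433 -0.38  -0.002] 0.85
jar0 scene [ 0.604  0.544 -0.002] 0.71
jar0 scene [0.35  0.19  0.001] 0.67
jar0 scene [ 0.45   0.387 -0.003] 0.48
jar0 scene [0.372 0.289 0.003] 0.44
jar0 scene [ 0.55   0.446 -0.001] 0.44
jar0 scene [0.469 0.272 0.002] 0.43
jar0 scene [0.667 0.468 0.002] 0.37
cab scene [ 0.782 -0.007  0.002] 0.89
cab_drawer0_handle scene [ 0.62  -0.013  0.084] 0.55
drawer_floor scene [ 0.566  0.31  -0.001] 0.25
counter_base scene [ 0.608 -0.305 -0.002] 0.57
lever_knob scene [ 0.551 -0.261  0.068] 0.54
lever_axis scene [ 0.61  -0.306  0.066] 0.76
slim_bottle scene [0.567 0.314 0.003] 0.65
big_jar scene [0.696 0.342 0.001] 0.75
big_jar scene [ 0.553 -0.263  0.07 ] 0.38
clear_bottle scene [ 0.468  0.516 -0.003] 0.84
flask scene [ 0.507 -0.532 -0.001] 0.89
```

View pics/a.png

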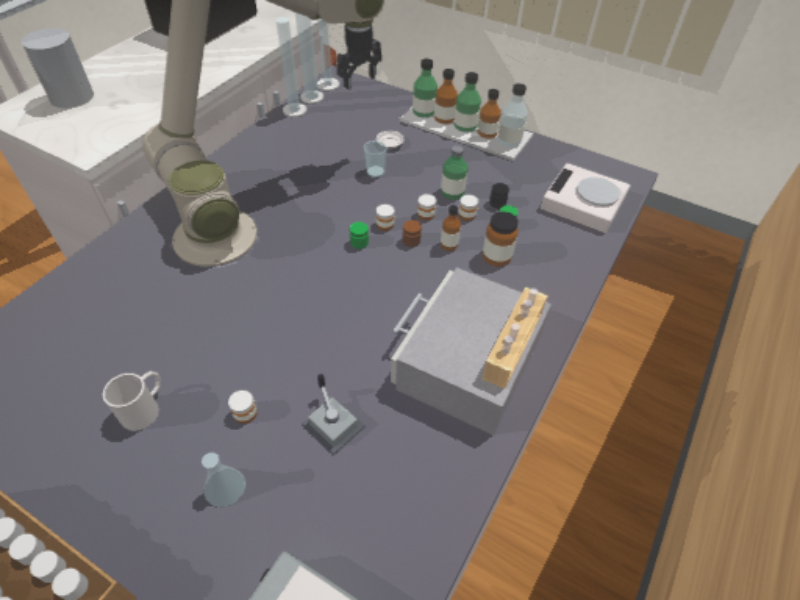

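View pics/b.png

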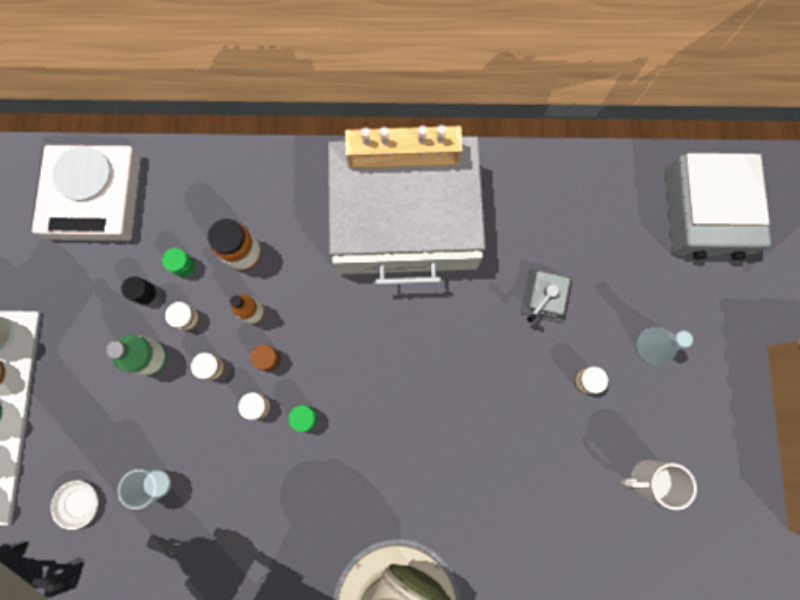

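Candidates in the top picture (800 px):
- White lid over amber: (181,317), (207,366), (254,406), (592,380). These are the wanted jars.
- Look-alikes, left alone: green (302,418) and (178,262), brown (265,357), black (138,290).
- Cabinet at (405,200), handle at (408,282). Lever knob at (532,318).

Next is one close crop to check the choice and the cabinet's yaw.

```bash
python3 - <<'E'
from h import *
a=optics.get_image('scene');b=optics.get_image('top')
A=a['pixels'];B=b['pixels']
c1=cv2.resize(A[105:180,215:340],(500,300),interpolation=cv2.INTER_CUBIC);c2=cv2.resize(A[235:285,130:180],(300,300),interpolation=cv2.INTER_CUBIC)
c3=cv2.resize(B[130:195,200:320],(800,300)[:2] if 0 else (554,300),interpolation=cv2.INTER_CUBIC)
c3=cv2.copyMakeBorder(c3,0,0,0,246,cv2.BORDER_CONSTANT)
cv2.imwrite('pics/c.png',np.vstack([np.hstack([c1,c2]),c3]))
print(b['camera_matrix'],b['rvec'],b['tvec'])
# ground projections sanity: predicted handle ends/front top edge for yaws
for y in(0,2,4):
    r=np.radians(y);R=np.array([[np.cos(r),-np.sin(r)],[np.sin(r),np.cos(r)]])
    f=lambda p,z:list(np.array([.781,-.003])+R@p)+[z]
    print(y,np.round(px(b,[f([-.125,.15],.12),f([-.125,-.15],.12),f([-.165,.06],.0875),f([-.165,-.06],.0875)]),1).tolist())
print((px(b,[[.7,0,0]])))
E
```

```text
[[368.7773       0.         256.88538688]
 [  0.         368.7773     187.18263971]
 [  0.           0.           1.        ]] [ 2.12594127 -2.09582997  0.21132299] [-0.00896036  0.59769285  1.09663871]
0 [[208.3, 163.7], [307.7, 165.0], [238.3, 179.4], [277.2, 179.9]]
2 [[209.7, 165.4], [309.1, 163.3], [240.2, 180.1], [279.1, 179.3]]
4 [[211.1, 167.0], [310.4, 161.6], [242.1, 180.7], [280.9, 178.5]]
[[257.27726128 161.12127004]]
```

View pics/c.png

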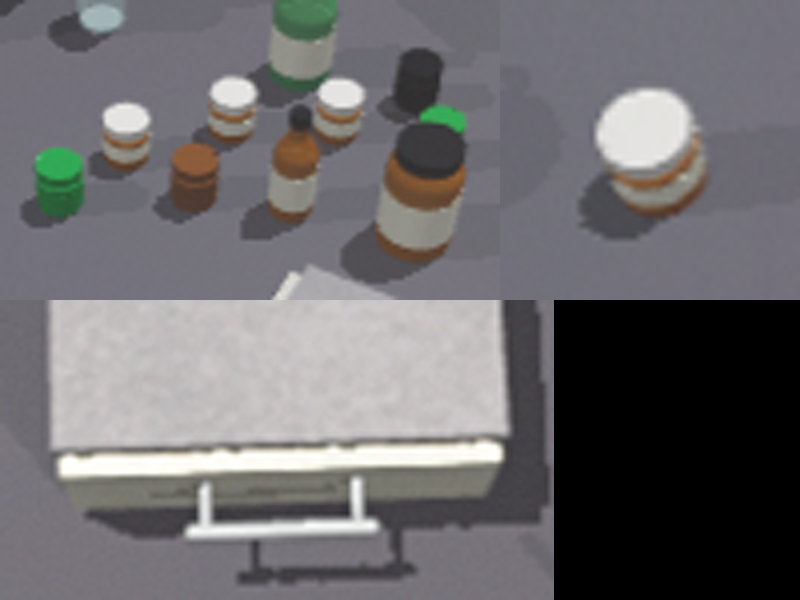

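The crop confirms four amber jars with white lids. The green, brown and black ones are look-alikes. Cabinet yaw is about 2.7°. First, move above the handle.

```bash
python3 - <<'E'
from h import *
print(shift([.618,-.012,.2]))
E
```

```text
[-60.1 -40.5   3.1]
```

Emit:
move_arm(series="-60.1 -40.5 0 72.6 0; -60.1 -40.5 0 72.6 0; -60.1 -40.5 0 72.6 0; -60.1 -40.5 0 72.6 0; -60.1 -40.5 0 72.6 0; -60.1 -40.5 0 72.6 0; -60.1 -40.5 0 72.6 0; -60.1 -40.5 0 72.6 0")

```text
time_s: 2.3
position: [0.4709, 0.1546, 0.2315]
tool_rot: [[-0.045, 0.999, 0.001], [0.999, 0.045, 0.0], [0.0, 0.001, -1.0]]
ft_force: [0.3, 1.0, 0.4]
grip_width: 0.0427
gripper_force: 0.0
```

Emit:
move_arm(series="-17.3 13.9 0 0 -0.3; -17.3 13.9 0 0 -0.3; -17.3 13.9 0 0 -0.3; -17.3 13.9 3 0 -0.3; -17.3 13.9 6 0 -0.3; -17.3 13.9 6 0 -0.3; -17.3 13.9 6 0 -0.3")

```text
time_s: 3.18
position: [0.6171, -0.0096, 0.1728]
tool_rot: [[-0.047, 0.999, 0.002], [0.999, 0.047, -0.0], [-0.0, 0.002, -1.0]]
ft_force: [-0.6, -0.3, 0.1]
grip_width: 0.0302
gripper_force: 0.0
```

```bash
python3 - <<'E'
from h import *
s=observe();print(s['time_s'],s['position'],s['grip_width'])
top(['cab_drawer0_handle'],'wrist',n=2);top(['cab_drawer0_handle'],'scene',n=2);top(['cab_drawer0_handle'],'top',n=2)
cv2.imwrite('pics/d.png',optics.get_image('wrist')['pixels'])
print(shift([.618,-.012,.066]))
E
```

```text
3.175 [ 0.61709939 -0.00964256  0.17280896] 0.030172632107890722Traceback (most recent call last):
  File "<stdin>", line 3, in <module>
  File "h.py", line 5, in top
    for d in getattr(spotter,fn)(t,cam)[:n]: print(t,cam,np.round(d['point'],3),round(d['score'],2))
             ~~~~~~~~~~~~~~~~~~~^^^^^^^
ValueError: no camera of that name has taken a picture
```

```bash
python3 - <<'E'
from h import *
cv2.imwrite('pics/d.png',optics.get_image('wrist')['pixels'])
top(['cab_drawer0_handle'],'wrist',n=2)
print(shift([.618,-.012,.066]))
E
```

```text
cab_drawer0_handle wrist [ 0.619 -0.014  0.083] 0.97
[-0.2  0.  10.7]
```

View pics/d.png

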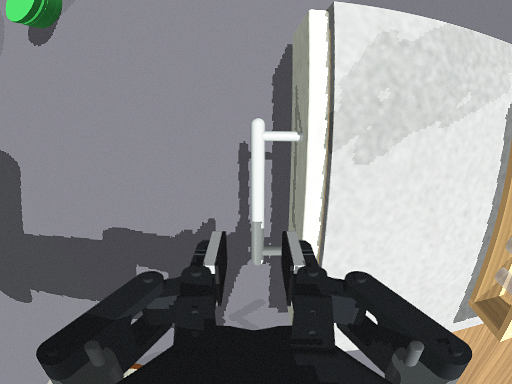

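The wrist picture shows the bar (column 258) running between the fingers (columns 222 and 288), with the drawer front at column 300. It is aligned, so I descend and grip.

Emit:
move_arm(series="-0.3 0.1 5 0 -0.35; -0.3 0.1 8 0 -0.35; -0.3 0.1 10.6 0 -0.35; -0.3 0.1 10.6 0 -0.35; -0.3 0.1 10.6 0 -1; -0.3 0.1 10.6 0 -1; -0.3 0.1 10.6 0 -1; -0.3 0.1 10.6 0 -1", force=40)

```text
time_s: 4.28
position: [0.6184, -0.0128, 0.0665]
tool_rot: [[-0.047, 0.999, 0.002], [0.999, 0.047, -0.0], [-0.0, 0.002, -1.0]]
ft_force: [0.2, 1.5, 6.5]
grip_width: 0.0096
gripper_force: 39.3
```

Emit:
move_arm(series="0 -2 0 0 -1; 0 -5 0 0 -1; 0 -8 0 0 -1; 0 -11 0 0 -1; 0 -14 0 0 -1; 0 -16 0 0 -1; 0 -17.4 0 0 -1; 0 -17.6 0 0 -1")

```text
time_s: 5.28
position: [0.447, -0.0212, 0.0667]
tool_rot: [[-0.045, 0.999, 0.014], [0.999, 0.045, -0.0], [-0.001, 0.014, -1.0]]
ft_force: [25.7, 10.1, -11.2]
grip_width: 0.0095
gripper_force: 40.7
```

Emit:
move_arm(series="0 -0.2 0 0 -1; 0 -0.2 0 0 -1; 0 0 0 0 -1")

```text
time_s: 5.65
position: [0.4471, -0.0212, 0.0666]
tool_rot: [[-0.046, 0.999, 0.012], [0.999, 0.046, -0.001], [-0.001, 0.012, -1.0]]
ft_force: [14.6, 7.1, -0.2]
grip_width: 0.0092
gripper_force: 41.5
```

Emit:
move_arm(series="0 0.1 0 0 -0.4; 0 0.1 0 0 -0.35; 0 0.1 -4 0 -0.35; 0 0.1 -10 0 -0.35; 0 -5 -16 0 0; 0 -11 -18 0 0.6; 0 -17 -18 0 0.6; 0 -17 -18 0 0.6")

```text
time_s: 6.65
position: [0.2695, -0.0284, 0.2455]
tool_rot: [[-0.045, 0.999, 0.001], [0.999, 0.045, -0.001], [-0.001, 0.001, -1.0]]
ft_force: [0.3, -0.3, 0.5]
grip_width: 0.0681
gripper_force: 0.0
```

```bash
python3 - <<'E'
from h import *
s=observe();print(s['time_s'],s['position'])
b=optics.get_image('top');cv2.imwrite('pics/e.png',cv2.resize(b['pixels'],(800,600)));top(['drawer_floor','cab_drawer0_handle','jar0'],'top',n=9)
optics.get_image('scene');top(['drawer_floor','cab_drawer0_handle','jar0'],'scene',n=9)
E
```

```text
6.65 [ 0.26949047 -0.02841407  0.24547627]
drawer_floor top [ 0.607 -0.012  0.021] 0.84
cab_drawer0_handle top [ 0.442 -0.018  0.082] 0.73
jar0 top [ 0.433 -0.38  -0.004] 0.76
jar0 top [ 0.368  0.292 -0.002] 0.69
jar0 top [0.467 0.274 0.002] 0.68
jar0 top [0.666 0.468 0.001] 0.67
jar0 top [0.451 0.39  0.003] 0.59
jar0 top [ 0.605  0.547 -0.004] 0.58
jar0 top [ 0.552  0.45  -0.001] 0.5
jar0 top [ 0.349  0.191 -0.001] 0.48
drawer_floor scene [ 0.605 -0.02   0.02 ] 0.82
cab_drawer0_handle scene [ 0.445 -0.022  0.084] 0.57
jar0 scene [0.451 0.387 0.001] 0.69
jar0 scene [ 0.429 -0.383 -0.001] 0.68
jar0 scene [ 0.604  0.544 -0.002] 0.67
jar0 scene [ 0.551  0.446 -0.004] 0.62
jar0 scene [0.373 0.29  0.004] 0.59
jar0 scene [ 0.351  0.191 -0.001] 0.59
jar0 scene [0.666 0.47  0.   ] 0.51
jar0 scene [ 0.469  0.271 -0.   ] 0.46
```

View pics/e.png

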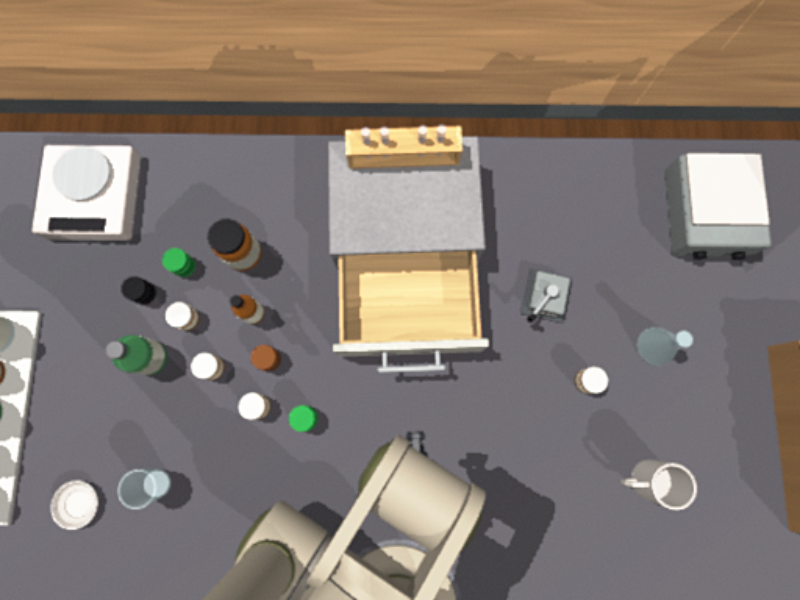

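The drawer is open, with its front at row 347 and the interior clear. The jars have not moved: (181,317), (207,366), (254,406), (592,380). Now to jar A, turning the tool so it closes along y.

Emit:
move_arm(series="31.4 11.6 4 -90 0.6; 31.4 11.6 4 -90 0.6; 31.4 11.6 4 -90 0.6; 31.4 11.6 4 -90 0.6; 31.4 11.6 4 -90 0.6; 31.4 11.6 4 -90 0.6; 31.4 11.6 4 -90 0.6; 31.4 11.6 4 -90 0.6")

```text
time_s: 8.05
position: [0.3734, 0.291, 0.2043]
tool_rot: [[-0.999, 0.05, -0.002], [0.05, 0.999, -0.001], [0.002, -0.001, -1.0]]
ft_force: [-0.7, -0.0, -0.3]
grip_width: 0.0681
gripper_force: 0.0
```

```bash
cat >> h.py <<'E'
def near(P,cams=('wrist','scene','top')):
    for c in cams:
        optics.get_image(c)
        for d in spotter.mark_of('jar0',c):
            if np.hypot(*(np.array(d['point'])-P)[:2])<.06: print(c,np.round(d['point'],3),round(d['score'],2))
E
python3 - <<'E'
from h import *
near([.371,.29,0]);s=observe();print(np.round(s['position'],4),s['q'],np.round(s['tool_rot'],3)); print(shift([.371,.29,.024]))
E
```

```text
wrist [ 0.372  0.292 -0.001] 0.72
scene [0.371 0.29  0.004] 0.63
top [0.37  0.289 0.001] 0.53
[0.3735 0.2901 0.2051] [ 2.34516127e+01  1.54321242e+01  8.86396875e+01  1.96536298e-03
  7.59485390e+01 -6.30617031e+01] [[-0.998  0.061 -0.   ]
 [ 0.061  0.998 -0.   ]
 [ 0.    -0.    -1.   ]]
[ 0.2 -0.  18.1]
```

Emit:
move_arm(series="0.2 0 6 -6 0.6; 0.2 0 12 -6 0.6; 0.2 0 16 -6 0.6; 0.2 0 18.1 -6 0.6; 0.2 0 18.1 -6 0.6; 0.2 0 18.1 -6 -1; 0.2 0 18.1 -6 -1; 0.2 0 18.1 -6 -1", force=30)

```text
time_s: 9.35
position: [0.372, 0.2904, 0.0254]
tool_rot: [[-0.999, -0.047, 0.002], [-0.047, 0.999, 0.001], [-0.002, 0.001, -1.0]]
ft_force: [-0.5, -0.6, 8.2]
grip_width: 0.0491
gripper_force: 31.9
```

Emit:
move_arm(series="0 0 -6 0 -1; 0 0 -12 0 -1; -3 -4.7 -15 0 -1; -6 -9.4 -15 0 -1; -9 -14.1 -15 0 -1; -12 -18.8 -15 0 -1; -15 -23.6 -15 0 -1; -15 -23.6 -15 0 -1")

```text
time_s: 10.35
position: [0.5338, 0.0584, 0.1741]
tool_rot: [[-0.999, -0.042, 0.001], [-0.042, 0.999, -0.001], [-0.001, -0.001, -1.0]]
ft_force: [-0.3, 0.5, -1.0]
grip_width: 0.049
gripper_force: 32.8
```

```bash
python3 - <<'E'
from h import *
s=observe();print(np.round(s['position'],4),np.round(s['tool_rot'],3)[:,0],s['grip_width']);print(shift([.5334,.0614,.048]))
E
```

```text
[0.5338 0.0584 0.1741] [-0.999 -0.042 -0.001] 0.04896897510323537
[ 0.   0.3 12.6]
```

Emit:
move_arm(series="0 0 5 0 -1; 0 0 9 0 -1; 0 0 12 0 -1; 0 0 12.6 0 -1; 0 0 12.6 0 -1; 0 0 12.7 0 0.4; 0 0 12.7 0 0.4; 0 0 10 0 0.4")

```text
time_s: 11.35
position: [0.5316, 0.0615, 0.0746]
tool_rot: [[-0.999, -0.046, -0.002], [-0.046, 0.999, 0.0], [0.002, 0.0, -1.0]]
ft_force: [-0.4, 0.6, 0.4]
grip_width: 0.0594
gripper_force: 0.0
```

Emit:
move_arm(series="0 0 -6 0 0.4; 0 0 -12 0 0.6; 1.4 6.5 -13 0 0.6; 2.7 13 -13 0 0.6; 4 20 -13 0 0.6; 5.3 26 -13 0 0.6; 6.6 33 -13 0 0.6; 6.6 33 -13 0 0.6")

```text
time_s: 12.35
position: [0.4486, 0.3912, 0.2049]
tool_rot: [[-0.999, -0.051, 0.0], [-0.051, 0.999, 0.001], [-0.0, 0.001, -1.0]]
ft_force: [0.1, 0.5, 0.4]
grip_width: 0.068
gripper_force: 0.0
```

```bash
python3 - <<'E'
from h import *
near([.451,.388,0]);s=observe();print(np.round(s['position'],4),np.round(s['tool_rot'],3)[:,0]); print(shift([.451,.388,.024]))
near([.533,.061,0],('top','scene'))
E
```

```text
wrist [ 0.452  0.386 -0.   ] 0.75
scene [0.45  0.386 0.001] 0.69
top [ 0.449  0.389 -0.   ] 0.64
[0.451  0.3871 0.2047] [-0.999 -0.046 -0.   ]
[ 0.   0.1 18.1]
scene [0.536 0.064 0.025] 0.55
```

Emit:
move_arm(series="0 0 6 0 0.6; 0 0 12 0 0.6; 0 0 16 0 0.6; 0 0 18.1 0 0.6; 0 0 18.1 0 0.6; 0 0 18.1 0 -1; 0 0 18.1 0 -1; 0 0 18.1 0 -1", force=30)

```text
time_s: 13.85
position: [0.4516, 0.3882, 0.0247]
tool_rot: [[-0.999, -0.047, 0.002], [-0.047, 0.999, 0.001], [-0.003, 0.001, -1.0]]
ft_force: [1.0, -1.9, 6.5]
grip_width: 0.0491
gripper_force: 31.6
```

Emit:
move_arm(series="0 0 -6 0 -1; 0 0 -12 0 -1; 0 0 -17 0 -1; -2.7 -7.6 -17 0 -1; -5.4 -15.2 -17 0 -1; -8.1 -22.8 -17 0 -1; -10.8 -30.4 -17 0 -1; -13.6 -38.2 -17 0 -1")

```text
time_s: 14.85
position: [0.5696, 0.0969, 0.1937]
tool_rot: [[-0.999, -0.047, 0.0], [-0.047, 0.999, 0.0], [-0.0, 0.0, -1.0]]
ft_force: [0.6, 1.4, -1.2]
grip_width: 0.0487
gripper_force: 32.1
```

```bash
python3 - <<'E'
from h import *
near([.533,.061,0],('top','scene'))
near([.55,.448,0],('top','scene'))
near([.432,-.38,0],('top','scene'))
s=observe();print(np.round(s['position'],4),np.round(s['tool_rot'],3)[:,0],s['grip_width']);print(shift([.6058,.0129,.048]))
E
```

```text
top [0.567 0.1   0.168] 0.52
top [0.531 0.061 0.019] 0.48
scene [0.535 0.064 0.027] 0.68
scene [0.57  0.095 0.169] 0.68
top [ 0.551  0.452 -0.001] 0.7
scene [0.547 0.444 0.   ] 0.67
top [ 0.433 -0.378 -0.003] 0.76
scene [ 0.428 -0.383 -0.002] 0.79
[0.5691 0.0995 0.1934] [-0.999 -0.048 -0.   ] 0.04918263362554584
[-3.3 -8.8 14.5]
```

Emit:
move_arm(series="-3.3 -8.8 0 0 -1; -3.3 -8.8 0 0 -1; -3.3 -8.8 5 0 -1; -3.3 -8.8 9 0 -1; -3.3 -8.8 12 0 -1; -3.3 -8.8 14 0 -1; -3.3 -8.8 14.5 0 -1; -3.3 -8.8 14.5 0 -1")

```text
time_s: 16.45
position: [0.6066, 0.0126, 0.0487]
tool_rot: [[-0.999, -0.047, 0.001], [-0.047, 0.999, -0.0], [-0.001, -0.0, -1.0]]
ft_force: [0.4, 0.1, -0.4]
grip_width: 0.0492
gripper_force: 32.1
```

Emit:
move_arm(series="0 0 0.1 0 -1; 0 0 0.1 0 0.4; 0 0 0.1 0 0.4; 0 0 -4 0 0.4; 0 0 -10 0 0.6; 0 0 -16 0 0.6; 0.5 6 -16 0 0.6; 1 12 -16 0 0.6")

```text
time_s: 17.45
position: [0.5907, 0.1327, 0.2094]
tool_rot: [[-0.999, -0.045, 0.002], [-0.045, 0.999, 0.0], [-0.002, 0.0, -1.0]]
ft_force: [1.1, 0.3, -0.8]
grip_width: 0.0685
gripper_force: 0.0
```

```bash
python3 - <<'E'
from h import *
s=observe();print(np.round(s['position'],4),np.round(s['tool_rot'],3)[:,0],s['grip_width']);print(shift([.549,.448,.2]))
E
```

```text
[0.5907 0.1327 0.2094] [-0.999 -0.045 -0.002] 0.0685299399333354
[ 2.7 31.7  0.9]
```

Emit:
move_arm(series="0.5 6 0 0 0.6; 1 12 0 0 0.6; 1.6 18 0 0 0.6; 2.1 24 0 0 0.6; 2.7 31.7 0 0 0.6; 2.7 31.7 0 0 0.6; 2.7 31.7 0 0 0.6")

```text
time_s: 18.32
position: [0.5487, 0.4476, 0.2081]
tool_rot: [[-0.999, -0.048, -0.0], [-0.048, 0.999, -0.0], [0.0, -0.0, -1.0]]
ft_force: [-0.4, -0.5, -0.2]
grip_width: 0.0681
gripper_force: 0.0
```

```bash
python3 - <<'E'
from h import *
near([.55,.448,0]);s=observe();print(np.round(s['position'],4),np.round(s['tool_rot'],3)[:,0]); print(shift([.549,.448,.024]))
E
```

```text
wrist [ 0.555  0.447 -0.   ] 0.84
scene [ 0.549  0.445 -0.001] 0.43
top [0.549 0.448 0.   ] 0.86
[0.5495 0.446  0.2087] [-0.999 -0.045 -0.   ]
[ 0.   0.2 18.5]
```

Emit:
move_arm(series="-0.1 0 6 0 0.6; -0.1 0 12 0 0.6; -0.1 0 16 0 0.6; -0.1 0 18.4 0 0.6; -0.1 0 18.4 0 0.6; -0.1 0 18.4 0 -1; -0.1 0 18.4 0 -1; -0.1 0 18.4 0 -1", force=30)

```text
time_s: 19.62
position: [0.5508, 0.4475, 0.0263]
tool_rot: [[-0.999, -0.047, 0.003], [-0.047, 0.999, 0.001], [-0.003, 0.001, -1.0]]
ft_force: [1.3, -1.3, 6.6]
grip_width: 0.0492
gripper_force: 31.8
```

Emit:
move_arm(series="0 0 -6 0 -1; 0 0 -12 0 -1; 0 0 -18 0 -1; 0.4 -6 -18 0 -1; 0.9 -12 -18 0 -1; 1.3 -18 -18 0 -1; 1.7 -24 -18 0 -1; 2.2 -30 -18 0 -1")

```text
time_s: 20.62
position: [0.5416, 0.1447, 0.2047]
tool_rot: [[-0.999, -0.047, 0.001], [-0.047, 0.999, 0.0], [-0.001, -0.0, -1.0]]
ft_force: [1.3, 0.0, -0.2]
grip_width: 0.0491
gripper_force: 32.1
```

```bash
python3 - <<'E'
from h import *
s=observe();print(np.round(s['position'],4),np.round(s['tool_rot'],3)[:,0],s['grip_width']);print(shift([.538,-.0425,.05]))
E
```

```text
[0.5416 0.1447 0.2047] [-0.999 -0.047 -0.001] 0.0490638884147754
[  1.2 -18.7  15.5]
```

Emit:
move_arm(series="0.4 -6 0 0 -1; 0.8 -12 0 0 -1; 1.2 -18.7 0 0 -1; 1.2 -18.7 3 0 -1; 1.2 -18.7 8 0 -1; 1.2 -18.7 13 0 -1; 1.2 -18.7 15.3 0 -1; 1.2 -18.7 15.4 0 -1")

```text
time_s: 21.62
position: [0.5383, -0.0407, 0.0496]
tool_rot: [[-0.999, -0.047, -0.002], [-0.047, 0.999, 0.001], [0.002, 0.001, -1.0]]
ft_force: [0.0, -0.5, -1.1]
grip_width: 0.0491
gripper_force: 33.0
```

Emit:
move_arm(series="0 0 0.1 0 -1; 0 0 0.1 0 0.4; 0 0 0.1 0 0.4; 0 0 -4 0 0.4; 0 0 -10 0 0.6; 0 0 -15.5 0 0.6; 2.2 -6 -15.5 0 0.6; 4.4 -12 -15.5 0 0.6")

```text
time_s: 22.62
position: [0.501, -0.161, 0.2066]
tool_rot: [[-0.999, -0.049, 0.002], [-0.049, 0.999, -0.001], [-0.002, -0.001, -1.0]]
ft_force: [1.4, 0.1, 0.9]
grip_width: 0.0683
gripper_force: 0.0
```

```bash
python3 - <<'E'
from h import *
s=observe();print(np.round(s['position'],4),np.round(s['tool_rot'],3)[:,0],s['grip_width']);print(shift([.431,-.381,.2]))
E
```

```text
[ 0.501  -0.161   0.2066] [-0.999 -0.049 -0.002] 0.06832956935942111
[  8.1 -21.6   0.7]
```

Emit:
move_arm(series="2 -5.4 0 0 0.6; 4 -10.8 0 0 0.6; 6 -16.2 0 0 0.6; 8.1 -21.6 0 0 0.6; 8.1 -21.6 0 0 0.6; 8.1 -21.6 0 0 0.6")

```text
time_s: 23.38
position: [0.4305, -0.3792, 0.2055]
tool_rot: [[-0.999, -0.047, 0.0], [-0.047, 0.999, 0.0], [-0.0, 0.0, -1.0]]
ft_force: [-0.7, 0.2, 0.4]
grip_width: 0.0683
gripper_force: 0.0
```

```bash
python3 - <<'E'
from h import *
near([.431,-.381,0]);s=observe();print(np.round(s['position'],4),np.round(s['tool_rot'],3)[:,0],np.round(s['q'],1)); print(shift([.431,-.381,.024]))
E
```

```text
wrist [ 0.433 -0.378 -0.   ] 0.72
scene [ 0.432 -0.382  0.   ] 0.76
top [ 0.432 -0.38  -0.002] 0.53
[ 0.4309 -0.3788  0.2056] [-0.999 -0.048 -0.   ] [ -53.1   25.3   73.    -0.    81.7 -145.9]
[ 0.  -0.2 18.2]
```

Emit:
move_arm(series="-0.1 -0.1 6 0 0.6; -0.1 -0.1 12 0 0.6; -0.1 -0.1 16 0 0.6; -0.1 -0.1 18.2 0 0.6; -0.1 -0.1 18.2 0 0.6; -0.1 -0.1 18.2 0 -1; -0.1 -0.1 18.2 0 -1; -0.1 -0.1 18.2 0 -1", force=30)

```text
time_s: 24.68
position: [0.4321, -0.381, 0.0247]
tool_rot: [[-0.999, -0.047, 0.002], [-0.047, 0.999, -0.002], [-0.002, -0.002, -1.0]]
ft_force: [1.0, -0.4, 7.1]
grip_width: 0.0489
gripper_force: 31.7
```

Emit:
move_arm(series="0 0 -6 0 -1; 0 0 -12 0 -1; 0 0 -18 0 -1; -3.4 5 -18 0 -1; -6.8 10 -18 0 -1; -10.2 15 -18 0 -1; -13.6 20 -18 0 -1; -17 25 -18 0 -1")

```text
time_s: 25.68
position: [0.5903, -0.1211, 0.2038]
tool_rot: [[-0.999, -0.047, 0.0], [-0.047, 0.999, -0.0], [-0.0, -0.0, -1.0]]
ft_force: [0.7, -1.5, -1.1]
grip_width: 0.0491
gripper_force: 32.1
```

```bash
python3 - <<'E'
from h import *
s=observe();print(np.round(s['position'],4),np.round(s['tool_rot'],3)[:,0],s['grip_width']);print(shift([.6107,-.091,.048]))
optics.get_image('scene');top(['jar0'],'scene',n=9)
E
```

```text
[ 0.5903 -0.1211  0.2038] [-0.999 -0.047 -0.   ] 0.04905358728422048
[-2.2  2.9 15.6]
jar0 scene [0.534 0.062 0.025] 0.77
jar0 scene [ 0.589 -0.121  0.177] 0.66
jar0 scene [0.605 0.01  0.022] 0.62
jar0 scene [ 0.666  0.469 -0.001] 0.61
jar0 scene [0.469 0.271 0.001] 0.55
jar0 scene [ 0.538 -0.043  0.022] 0.43
jar0 scene [ 0.604  0.543 -0.001] 0.43
```

Emit:
move_arm(series="-2.2 2.9 0 0 -1; -2.2 2.9 0 0 -1; -2.2 2.9 5 0 -1; -2.2 2.9 10 0 -1; -2.2 2.9 14 0 -1; -2.2 2.9 15.4 0 -1; -2.2 2.9 15.6 0 -1; -2.2 2.9 15.6 0 -1")

```text
time_s: 26.78
position: [0.612, -0.0937, 0.0509]
tool_rot: [[-0.999, -0.047, 0.007], [-0.047, 0.999, -0.002], [-0.006, -0.002, -1.0]]
ft_force: [0.7, 4.0, 11.1]
grip_width: 0.0492
gripper_force: 38.6
```

Emit:
move_arm(series="0 0 0 0 -1; 0 0 0 0 0.4; 0 0 0 0 0.4; 0 0 -4 0 0.4; 0 0 -10 0 0.4; 0 0 -16 0 0; 6 3 -16 0 0; 12 6 -16 0 -0.5")

```text
time_s: 27.78
position: [0.4947, -0.0426, 0.209]
tool_rot: [[-0.999, -0.046, 0.003], [-0.046, 0.999, -0.001], [-0.003, -0.002, -1.0]]
ft_force: [0.7, -0.1, 0.2]
grip_width: 0.0261
gripper_force: 0.0
```

Emit:
move_arm(series="6 2 0 0 -0.5; 12 2 0 0 -1; 18 2 0 0 -1; 18 2 0 0 -1; 18 2 0 0 -1")

```text
time_s: 28.4
position: [0.3158, -0.0314, 0.2084]
tool_rot: [[-0.999, -0.046, 0.003], [-0.046, 0.999, -0.002], [-0.003, -0.002, -1.0]]
ft_force: [1.0, -0.3, -0.1]
grip_width: 0.0002
gripper_force: 0.0
```

```bash
python3 - <<'E'
from h import *
b=optics.get_image('top')['pixels'];a=optics.get_image('scene')['pixels']
print(observe()['position'])
c1=cv2.resize(b[130:250,195:345],(400,320),interpolation=cv2.INTER_CUBIC);c2=cv2.resize(a[150:270,215:365],(400,320),interpolation=cv2.INTER_CUBIC)
cv2.imwrite('pics/f.png',np.hstack([c1,c2]));top(['jar0','cab_drawer0_handle','drawer_floor'],'top',n=10);top(['jar0','cab_drawer0_handle'],'scene',n=10)
E
```

```text
[ 0.31618752 -0.03123181  0.20780863]
jar0 top [ 0.665  0.465 -0.001] 0.76
jar0 top [ 0.614 -0.092  0.019] 0.75
jar0 top [ 0.603  0.548 -0.002] 0.73
jar0 top [0.47  0.276 0.   ] 0.72
jar0 top [0.61  0.013 0.022] 0.66
jar0 top [ 0.543 -0.043  0.026] 0.61
jar0 top [0.537 0.059 0.022] 0.55
jar0 top [ 0.347  0.195 -0.001] 0.53
cab_drawer0_handle top [ 0.45  -0.021  0.08 ] 0.78
drawer_floor top [ 0.612 -0.01   0.021] 0.79
drawer_floor top [ 0.542 -0.043  0.023] 0.41
jar0 scene [ 0.544 -0.044  0.019] 0.75
jar0 scene [ 0.611 -0.095  0.019] 0.66
jar0 scene [0.471 0.27  0.   ] 0.66
jar0 scene [0.538 0.061 0.028] 0.64
jar0 scene [0.664 0.47  0.002] 0.58
jar0 scene [0.608 0.011 0.021] 0.57
jar0 scene [ 0.353  0.19  -0.001] 0.51
cab_drawer0_handle scene [ 0.446 -0.02   0.086] 0.67
```

View pics/f.png

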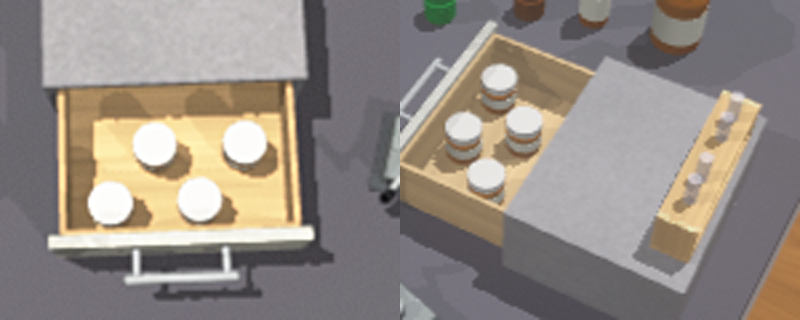

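The picture shows four white lids standing upright inside the drawer, at (155,145), (245,143), (110,203) and (200,200) in the left half. Nothing sticks out. Next I push the drawer shut on the handle with shut fingers.

Emit:
move_arm(series="-4 0.2 2 0 -1; -9 0.2 5 0 -1; -9 0.2 10 0 -1; -9 0.2 14 0 -1; -9 0.2 14.2 0 -1; -9.6 0.2 14.2 0 -1; -10.6 0.2 14.2 0 -1; -11.6 0.2 14.2 0 -1")

```text
time_s: 29.75
position: [0.4325, -0.0235, 0.0664]
tool_rot: [[-0.999, -0.047, 0.002], [-0.047, 0.999, -0.001], [-0.002, -0.001, -1.0]]
ft_force: [0.8, -0.2, 1.0]
grip_width: -0.0001
gripper_force: 0.0
```

Emit:
move_arm(series="-1 0 0 0 -1; -2.5 0 0 0 -1; -4.5 0 0 0 -1; -6.5 0 0 0 -1; -8.5 0 0 0 -1; -10.5 0 0 0 -1; -12 0 0 0 -1; -13.5 0 0 0 -1")

```text
time_s: 30.75
position: [0.5666, -0.0168, 0.0654]
tool_rot: [[-0.999, -0.047, -0.0], [-0.047, 0.999, 0.0], [0.0, 0.0, -1.0]]
ft_force: [-1.2, -0.9, -0.2]
grip_width: 0.0001
gripper_force: 0.7
```

Emit:
move_arm(series="-1 0 0 0 -1; -2 0 0 0 -1; -2.8 0 0 0 -1; -3.4 0 0 0 -1; -3.8 0 0 0 -1; -4.1 0 0 0 -1; -4.1 0 0 0 -1; -4.1 0 0 0 -1")

```text
time_s: 31.75
position: [0.6044, -0.0151, 0.0652]
tool_rot: [[-0.999, -0.047, -0.006], [-0.047, 0.999, 0.0], [0.006, 0.0, -1.0]]
ft_force: [-12.8, -1.0, 6.2]
grip_width: 0.0001
gripper_force: 6.3
```

Emit:
move_arm(series="-0.4 0 0 0 -1; -0.4 0 0 0 -1; 0 0 0 0 -1; 3 0 0 0 -1; 6 0 -5 0 -1; 10 0 -12 0 -1; 14 0 -14 0 -1; 14 0 -14 0 -1")

```text
time_s: 32.75
position: [0.4659, -0.0217, 0.2083]
tool_rot: [[-0.999, -0.046, 0.006], [-0.046, 0.999, -0.002], [-0.005, -0.002, -1.0]]
ft_force: [0.5, -0.9, -0.7]
grip_width: -0.0006
gripper_force: 0.0
```

```bash
python3 - <<'E'
from h import *
b=optics.get_image('top')['pixels'];a=optics.get_image('scene')['pixels']
s=observe();print(s['position'],np.round(s['tool_rot'],3)[:,0],s['q'])
c1=cv2.resize(b[120:220,195:375],(540,300),interpolation=cv2.INTER_CUBIC);c2=cv2.resize(a[170:290,190:260],(175,300),interpolation=cv2.INTER_CUBIC)
cv2.imwrite('pics/g.png',np.hstack([c1,c2]))
for c in('top','scene'): top(['cab_drawer0_handle','lever_knob','lever_axis'],c,n=1)
top(['jar0'],'top',n=10)
E
```

```text
[ 0.46726569 -0.02176031  0.20553356] [-0.999 -0.046 -0.001] [-1.72166113e+01  1.48626980e+01  8.93901664e+01  4.21270127e-03
  7.56674178e+01 -1.09879408e+02]
cab_drawer0_handle top [ 0.62  -0.012  0.076] 0.61
lever_knob top [ 0.554 -0.261  0.072] 0.67
lever_axis top [ 0.612 -0.307  0.068] 0.8
cab_drawer0_handle scene [ 0.619 -0.014  0.085] 0.62
lever_knob scene [ 0.553 -0.262  0.068] 0.4
lever_axis scene [ 0.612 -0.303  0.066] 0.67
jar0 top [0.468 0.275 0.002] 0.84
jar0 top [ 0.604  0.544 -0.001] 0.79
jar0 top [0.666 0.469 0.   ] 0.49
jar0 top [ 0.351  0.193 -0.001] 0.47
```

View pics/g.png

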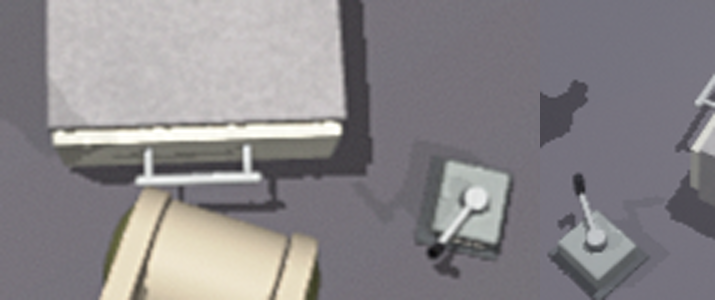

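The drawer is shut: its front is flush at row 130 and the handle reads x=0.62 again. The lever knob is at rest at (432,250), so I go to its +y side.

Emit:
move_arm(series="-2 -5.5 0 5 -1; -4 -11 0 10 -1; -6 -16 0 15 -1; -8.3 -21 0 15 -1; -8.3 -21 0 15 -1; -8.3 -21 4 15 -1; -8.3 -21 8 15 -1; -8.3 -21 8 15 -1")

```text
time_s: 34.2
position: [0.5584, -0.226, 0.1229]
tool_rot: [[-0.977, 0.213, -0.005], [0.213, 0.977, 0.004], [0.006, 0.002, -1.0]]
ft_force: [0.0, 0.8, 0.4]
grip_width: -0.0002
gripper_force: 0.0
```

```bash
python3 - <<'E'
from h import *
s=observe();print(s['position'],np.round(s['tool_rot'],3)[:2,:2].tolist(),s['ft_force'])
optics.get_image('wrist');top(['lever_knob','lever_axis'],'wrist',n=1)
for P in([.5597,-.228,.058],[.550,-.248,.058],[.5424,-.269,.058],[.5426,-.302,.058],[.5417,-.306,.058]):print(shift(P))
E
```

```text
[ 0.5584403  -0.22598756  0.12285243] [[-0.977, 0.213], [0.213, 0.977]] [0.03935174 0.80962935 0.44515561]
lever_knob wrist [ 0.556 -0.259  0.069] 0.94
lever_axis wrist [ 0.612 -0.307  0.074] 0.66
[ 0.1 -0.1  6.9]
[ 0.6 -2.2  6.9]
[ 0.9 -4.4  6.9]
[ 0.2 -7.6  6.9]
[ 0.2 -8.1  6.9]
```

Emit:
move_arm(series="0.1 -0.1 3 0 -1; 0.1 -0.1 6.3 0 -1; 0.1 -0.1 6.3 0 -1; 0.3 -1.2 6.3 0 -1; 0.6 -2.2 6.3 0 -1; 0.8 -3.3 6.3 0 -1; 0.9 -4.4 6.3 0 -1; 0.7 -5.5 6.3 0 -1")

```text
time_s: 35.35
position: [0.5407, -0.2804, 0.0624]
tool_rot: [[-0.977, 0.214, -0.0], [0.214, 0.977, 0.0], [0.001, 0.0, -1.0]]
ft_force: [-1.9, 3.7, 0.1]
grip_width: -0.0004
gripper_force: 1.6
```

Emit:
move_arm(series="-0.3 -1 0 0 -1; -0.5 -2.1 0 0 -1; -0.5 -2.6 0 0 -1; -0.5 -2.8 0 0 -1; -0.5 -2.8 0 0 -1")

```text
time_s: 35.98
position: [0.5419, -0.3041, 0.062]
tool_rot: [[-0.977, 0.212, 0.003], [0.212, 0.977, 0.007], [-0.001, 0.008, -1.0]]
ft_force: [10.3, 23.1, 2.1]
grip_width: -0.0001
gripper_force: 12.3
```

```bash
python3 - <<'E'
from h import *
s=observe();print(s['position'],s['ft_force'])
w=optics.get_image('wrist')['pixels'];a=optics.get_image('top')['pixels']
cv2.imwrite('pics/i.png',np.hstack([cv2.resize(w,(400,300)),cv2.resize(a[150:240,310:400],(300,300))]))
for c in('top','wrist'): top(['lever_knob','lever_axis'],c,n=1)
E
```

```text
[ 0.5419378  -0.30407703  0.06203507] [10.27613355 23.1097349   2.13454658]
lever_axis top [ 0.609 -0.305  0.069] 0.71
lever_knob wrist [ 0.541 -0.322  0.069] 0.64
lever_axis wrist [ 0.541 -0.323  0.069] 0.65
```

View pics/i.png

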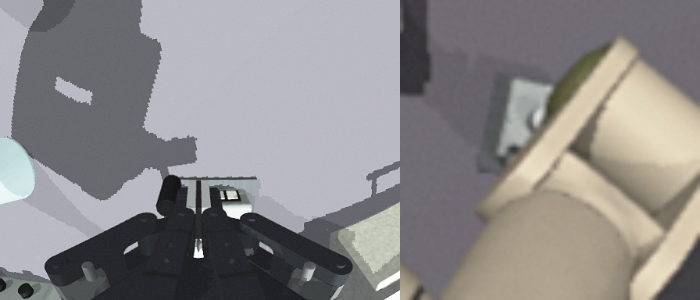

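The wrist force is 25 N against a 4 N spring, and the knob reads (0.541,-0.322), the expected stop position. In the wrist view the knob is at (168,190) against the fingers, so the lever is at its stop. I now let it spring back and back away.

Emit:
move_arm(series="0.3 1 0 0 -1; 0.7 2.4 0 0 -1; 0.7 3.8 0 0 -1; 0.5 5.2 0 0 -1; 0.2 6.6 0 0 -1; 0 8.2 0 0 -1; 0 9.5 0 0 -1; 0 9.5 -6 0 -1")

```text
time_s: 37.28
position: [0.5588, -0.2131, 0.1193]
tool_rot: [[-0.977, 0.212, -0.008], [0.212, 0.977, 0.005], [0.009, 0.003, -1.0]]
ft_force: [0.0, -0.3, 0.9]
grip_width: 0.0001
gripper_force: 0.0
```

Emit:
move_arm(series="0 0 -6 0 -1; 6 3 -10 0 -1; 12 6 -10 0 -1; 16 9 -10 0 -1; 16 9 -10 0 -1")

```text
time_s: 37.9
position: [0.4207, -0.0907, 0.2229]
tool_rot: [[-0.977, 0.212, -0.0], [0.212, 0.977, 0.0], [0.0, -0.0, -1.0]]
ft_force: [0.1, -0.1, 0.3]
grip_width: -0.0001
gripper_force: 0.0
```

```bash
python3 - <<'E'
from h import *
a=optics.get_image('scene')['pixels'];b=optics.get_image('top')['pixels']
print(observe()['position'],observe()['time_s'],observe()['ft_force'])
cv2.imwrite('pics/j.png',np.hstack([cv2.resize(a,(400,300)),cv2.resize(b,(400,300))]))
for c in('top','scene'): top(['lever_knob','cab_drawer0_handle','slim_bottle','big_jar','clear_bottle','flask'],c,n=1)
E
```

```text
[ 0.42308617 -0.09284744  0.22283319] 38.0 [ 0.85491836 -0.33665814 -0.5331457 ]
lever_knob top [ 0.555 -0.258  0.068] 0.51
cab_drawer0_handle top [ 0.616 -0.011  0.082] 0.92
slim_bottle top [ 0.563  0.307 -0.006] 0.77
big_jar top [0.698 0.338 0.002] 0.76
clear_bottle top [0.472 0.516 0.002] 0.68
flask top [ 0.505 -0.528  0.002] 0.73
lever_knob scene [ 0.551 -0.261  0.066] 0.6
cab_drawer0_handle scene [ 0.619 -0.011  0.082] 0.59
slim_bottle scene [ 0.566  0.31  -0.   ] 0.56
big_jar scene [0.691 0.344 0.002] 0.89
clear_bottle scene [ 0.468  0.519 -0.002] 0.75
flask scene [ 0.507 -0.53   0.002] 0.63
```

View pics/j.png

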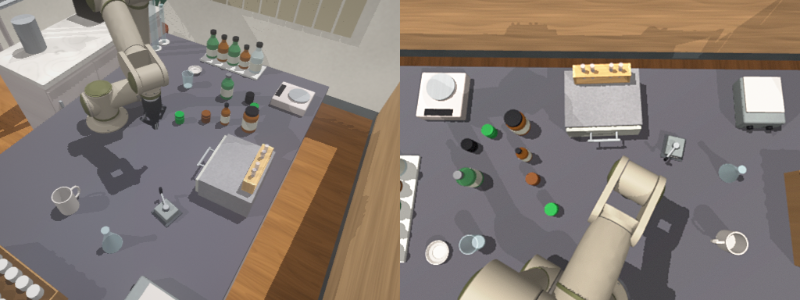

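The drawer is shut (handle at (603,142)) and the lever is back at rest (knob at (667,160)). No white-lidded jar is left on the bench, and the bystanders have not moved.

```bash
python3 -c "
from rig import order
print(order.close_job())"
```

```text
the job is handed in; nothing more can be done
None
```

I handed the job in at 38 s: all four amber jars found on the bench are upright in the drawer, the drawer is shut, and afterwards I swung the lever to its stop and it sprang back to rest.

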